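# Clip, mark and release a bracket

### The arm

A 6-joint arm with a two-finger parallel gripper is mounted at the origin on the work surface. World frame = base frame: x ahead of the robot, y to its left, z up, the work surface at z = 0. Lengths are in m, angles in rad, forces in N, time in s.
With the tool pointing down it reaches from about 0.375 to 0.975 m from the base axis. Payload 3.8 kg.
Tool frame: the origin (TCP) lies between the finger pads; the fingertips stand 22 mm ahead of it and the grasp point (between the pads) lies 3 mm ahead of it; z points along the fingers, y is the direction in which the jaws open and shut (so a half turn about z gives the same grasp; the last joint's range is limited). The gripper opens to 85 mm and grips with 20 to 120 N. Pads are 22 mm wide; open, the fingers measure 114 mm over their backs; the gripper's body (76 mm by 85 mm) begins 54 mm behind the grasp point. The pads swing forward as they close: fully open they stand 13 mm farther back than shut.
Start: joints at [-1.153, 0.264, 1.604, -0, 1.274, -0.037], TCP at [0.297, -0.606, 0.253] pointing down, gripper open.
Joint ranges: [-2.63, 2.63], [-0.94, 2.18], [0.31, 2.57], [-1.31, 4.45], [0, 2.66], [-2.55, 2.55]. Speed limits (rad/s): [2.57, 2.57, 3.14, 3.14, 3.14, 3.14].

### API

Orientations are given as a rotation vector (axis times angle).
In Python, from workcell import * gives the robot as it stands.
- The arm moves only by the tool step_arm, never from a script. Its argument "motion" is a list that holds one entry, the list of rows, each a list of 7 numbers: the finger opening in m, from 0 to 0.0854, then the shift along the world's x, y, z in m, then the turn, a rotation vector about the world's x, y, z in degrees. A call has exactly 8 rows; each row is the pose to reach, as a shift and turn from the pose measured when the call began; what a row does not reach only later rows make up. A row lasts 1/8 s, in which the tool goes at most 62.5 mm and 10.7 degrees, less where a joint would pass 70% of its speed; a pose out of reach is approached as far as the arm can. A call with a gripper value outside its range is refused whole. The fingers move at their own pace and stop on an object; "newtons" is the grip in N (left out, the last holds). Time passes only in rows, so rows that repeat a pose let the fingers close, or fill a call up. It gives the time, the measured TCP pose, the force and the opening at its end, in the units of the state.
- read_state(): the state, without advancing time (a new reading comes with each control period).
- read_camera(name): name is "scene" or "top" or "wrist"; returns (picture, depth): 400x640x3 uint8, blue, green, red; 400x640 float32, m along the optical axis (not along the pixel's ray), 0 where there is no reading.
- get_calibration(name): a dict with "K" (3x3 intrinsics, pixels), "world_from_camera" (4x4, takes a point from camera to world coordinates). Camera axes: x right, y down, z forward; pixel columns grow to the right and rows downward; lengths in m; the calibration is good to about 2 mm. A picture is of the moment at which its call begins: read the wrist's pose just before it. get_calibration takes no time and is no camera call; for the wrist camera it gives the pose at the moment of the call.
- finish_job(): hands the job in, once; it reports no verdict.
Trained networks look in the newest picture that a camera, given by its name, has taken for a name from the list of things; names that differ only in an ending like _2 or _b are one class to them, and where a whole thing is asked for, a point or a joint stands for the part that bears it (a point fixed in the world has none). Each returns a list of dicts, best first, with "score" (0 to 1); they miss things now and then, are a little off and sometimes report something else, mostly with a low value. They report only what shows in the picture. A call takes as long as a camera call. They do not tell look-alikes from the thing itself.
- spot_in(camera, thing): "xyz" ([x, y, z] in m, in the coordinates of the camera as it stood for that picture, good to about 4 mm: the middle of the surface that is visible of it).
- regions_of(camera, thing): "region" (400x640 bool, what is visible of it).
The state is a dict: "time": time; "q": joint angles; "joint_vel": joint speeds; "joint_torque": joint torques, N m; "tool_pos": TCP position; "tcp_rot": TCP orientation; "wrist_force": force on the tool from outside, world axes, zero at the start; "torque": the same for the moment, N m; "width": opening from 0.0 (shut) to 1.0 (fully open).
Only numpy, scipy, OpenCV 4.12 (cv2) and the standard library are available. Lean on these libraries where they do the work, as an engineer would, in place of code of your own. Each camera call takes 0.05 s, during which the arm holds its last target. There are 200 camera calls.

### The job

Swing the jig's spring clip by its red post onto the white bracket's foot and on until it is fully home against the bracket's upright wall and the bracket is flush against the blue marking head, pressing it home for a moment with about 10 N and never much more. With the clip left there, press the green plunger all the way down to mark the bracket, then swing the clip right off the bracket, which must stay flush. Be gentle with the clip and the plunger, do not touch the white bracket with the gripper, and leave the other things alone.

Things in the scene. Friction and masses are not known exactly. Their poses are not given: they have to be found in the camera images.
- fixture: Marking jig fixed to the table: grey base plate 200 x 185 mm, 12 mm thick, centred at (-15, -10) mm from this origin, which lies on the table. Its x axis is the direction in which the bracket is pushed home. Two 6 mm high lugs, with 5 mm of play each side, keep the bracket from straying along y.
- pivot (a point): Pivot screw of the spring clip at the height of the plate's top; at (0, -70, 12) mm in the jig's frame. The clip turns about the vertical through it. Screw head 33 mm above the plate.
- clip (a joint): Clip's swing angle (rad), growing clockwise seen from above, -0.15 to 1.65. At 1.35 the arm points to the jig's +y; near 0 towards its -x side, off the bracket. Stays where left (0.5 N at the post moves it when free). The foot meets the bracket's edge at 0.5 to 0.9, has climbed it by 1.05, and comes home at 1.25 to 1.45, depending on the head's setting: the only stop is the bracket's wall.
- clip_arm: The clip: steel arm 18 x 4 mm, top 26.5 mm above the table, reaching 128 mm from the pivot, with brass foot and red post. It rises up to 10 mm on the screw against a spring (2 N, then 1 N per mm). At the post, climbing the bracket's edge takes 3 to 7 N, sliding on it 1 to 3 N; press it home slowly with 10 N (6 at least); over 15 N, even for a moment, bends it: push, do not grip. Origin on the pivot axis; x along the arm.
- clip_foot (a point): Centre of the underside of the brass foot, 60 mm from the pivot axis: a button of radius 12 mm tapering to 3 mm at its underside, 4.5 mm lower. It is 16 mm above the table (4 mm above the base plate) when off the bracket, 2 mm higher on it.
- clip_post (a point): Red upright round post on the clip arm, 14 mm in diameter, 34 mm high, 120 mm from the pivot axis on the arm's line; this point is its middle, 43.5 mm above the table (its top at 60.5, its foot at 26.5; all 2 mm higher with the clip on the bracket).
- bracket_back (a point): White steel L-bracket, 0.3 kg, loose on the base plate. This point: middle of its lower back edge, 12 mm above the table; x points out of its back to the marking head, z up. Foot plate reaching 40 mm to -x, 60 mm along y, 6 mm thick; upright wall at the back, 6 mm thick, 48 mm high. At the start its back is 3 to 9 mm short of the marking head.
- marker_head: Blue marking head fixed on the base plate, 60 x 76 x 50 mm. Its front face, against which the bracket's back must lie, is the plane x = 0 of this frame; origin at the middle of that face's lower edge, 12 mm above the table; the head extends to +x, its top 62 mm above the table. Set up to 4 mm nearer or farther along the jig's x from start to start.
- plunger (a joint): Travel of the plunger (m): 0 up, 0.010 fully down. It springs back up by itself; about 2 N starts it, 6 N holds it fully down; press it slowly: more than 30 N damages it.
- plunger_top (a point): Middle of the top of the green plunger button on the marking head, 30 mm in diameter, 90 mm above the table when up; pushed straight down 10 mm.
- black_bracket: a spare black L-bracket of the same size (40 x 60 x 48 mm), standing on the table beside the jig; a bystander, to be left alone
- wrench: steel wrench lying beside the jig; a bystander, to be left alone
- hammer: hammer lying on the table; a bystander, to be left alone
- screwdriver: screwdriver lying on the table; a bystander, to be left alone
- paint_can: small can with an orange label, 66 mm across, 100 mm high; a bystander, to be left alone
- wire_spool: grey spool, 90 mm across, 52 mm high; a bystander, to be left alone
- grinding_disc: red disc, 100 mm across, 6 mm thick, lying flat; a bystander, to be left alone
Mind the look-alikes: they are no part of the job. Of the things like the part that bears bracket_back, leave any that is pink or yellow; of the rest the smaller one is meant.

How it is judged:
On the way, in this order (a step that is already met when the one before it is completed fails the run):
1. the clip is pressed firmly home on the bracket (6 N or more, 15 N at most), its foot against the upright wall, and the bracket is flush against the marking head (x of bracket_back in the frame of marker_head between -0.002 and 0.002 m and angle between the x axis of bracket_back and the x axis of marker_head, either way round below 0.04 rad and angle between bracket_back's own z axis and vertical below 0.05 rad and x of clip_foot in the frame of bracket_back above -0.0205 m and y of clip_foot in the frame of bracket_back between -0.03 and 0.03 m and z of clip_foot in the frame of bracket_back between 0.004 and 0.008 m and contact force between the fingers and clip_arm above 6 N), for 0.2 s.
2. the plunger is pressed fully down while the clip is home (x of bracket_back in the frame of marker_head between -0.002 and 0.002 m and angle between the x axis of bracket_back and the x axis of marker_head, either way round below 0.04 rad and angle between bracket_back's own z axis and vertical below 0.05 rad and x of clip_foot in the frame of bracket_back above -0.0205 m and y of clip_foot in the frame of bracket_back between -0.03 and 0.03 m and z of clip_foot in the frame of bracket_back between 0.004 and 0.008 m and value of joint plunger above 0.008 m), for 0.1 s.
At the end, for the whole second after the job is handed in: The clip is at rest and clear of the bracket (its foot 5 mm or more in front of the bracket's edge), the plunger is up again, and the bracket stands upright on the base plate with its back within 2 mm of the marking head's face and square to it within 0.04 rad (x of bracket_back in the frame of marker_head between -0.002 and 0.002 m and angle between the x axis of bracket_back and the x axis of marker_head, either way round below 0.04 rad and angle between bracket_back's own z axis and vertical below 0.05 rad and x of clip_foot in the frame of bracket_back below -0.057 m and value of joint plunger below 0.0015 m and velocity of joint clip between -0.05 and 0.05 rad/s); the robot touches nothing.
It fails at once if the gripper pushes the clip with more than 15 N (contact force between any of the fingers, the arm and clip_arm above 15 N).
It fails at once if the plunger is pressed with more than 30 N (contact force between any of the fingers, the arm and plunger above 30 N).
It fails at once if the gripper touches the white bracket (contact force between any of the fingers, the arm and bracket above 1 N).
It fails at once if a bystander is disturbed (moved more than 25 mm) (distance of any of black_bracket, wrench, hammer, screwdriver, paint_can, wire_spool, grinding_disc from where it was at the start of the episode above 0.025 m).
It also fails if it takes over 72 s, if anything falls off the work surface, if the arm or the gripper's body presses on something with over 40 N, if the wrist force passes 120 N, or if a joint passes its speed limit or range.

## Working session

There is one attempt and no reset: what is moved stays moved. The work goes in short steps, Python scripts to look and compute and a tool call to move; the robot and the scene stay as the last step left them, time stands still between calls to the robot, and variables do not carry over. Pictures are saved under pics/ and viewed, on a budget of 10 in all, crops included, one or two more only if the job needs it, and the job is handed in when it is done.

Besides the shell and the picture viewer there is one more tool, called after "Request:" as a command line: name --argument value ..., lists and objects as JSON in quotes. step_arm: Moves the arm, as the interface text tells. Its arguments: {"type":"object","properties":{"motion":{"type":"array"},"newtons":{"type":"number"}},"required":["motion"]}

```bash
mkdir -p pics; ls; cat > h.py <<'E'
from workcell import *
import numpy as np, cv2
def world(cam,p):
    T=get_calibration(cam)["world_from_camera"]; T=np.array(T); return T[:3,:3]@np.array(p)+T[:3,3]
def cloud(cam,d):
    c=get_calibration(cam);K=np.array(c["K"]);T=np.array(c["world_from_camera"])
    v,u=np.mgrid[0:400,0:640]
    P=np.stack([(u-K[0,2])/K[0,0]*d,(v-K[1,2])/K[1,1]*d,d],-1)@T[:3,:3].T+T[:3,3]
    P[d<=0]=np.nan
    return P
E
python3 - <<'E'
from h import *
s=read_state();print(s)
for c in ["top","scene"]:
    im,d=read_camera(c);cv2.imwrite(f"pics/{c}0.png",im);np.savez(f"{c}0.npz",im=im,P=cloud(c,d))
    for t in ["fixture","clip_arm","clip_post","bracket_back","marker_head","plunger_top","black_bracket","pivot"]:
        try:
            print(c,t,[(round(r["score"],2),world(c,r["xyz"]).round(3).tolist()) for r in spot_in(c,t)])
        except Exception as e: print(c,t,e)
E
```

```text
pics
{'time': 0.0, 'q': array([-1.15289956e+00,  2.64761701e-01,  1.60540757e+00, -1.82260845e-05,
        1.27369708e+00, -3.69096188e-02]), 'joint_vel': array([-0.00307118,  0.00034151,  0.00057139,  0.00012603,  0.00026573,
        0.00149427]), 'joint_torque': array([-3.41455074e-03, -5.15123892e+01, -3.67313039e+01,  5.54910741e-05,
        1.31290656e-02,  6.21314967e-06]), 'tool_pos': array([ 0.29622375, -0.60575176,  0.25193809]), 'tcp_rot': array([-3.05853890e+00, -7.07772419e-01,  7.02614075e-04]), 'wrist_force': array([ 0.38888334, -1.02021102, -0.58151371]), 'torque': array([-0.0220741 , -0.05092871,  0.01818462]), 'width': 0.9967535721154188}
top fixture [(0.76, [0.569, -0.052, 0.012]), (0.43, [0.545, 0.107, 0.004])]
top clip_arm [(0.5, [0.547, -0.086, 0.026])]
top clip_post [(0.84, [0.55, -0.089, 0.03])]
top bracket_back [(0.87, [0.775, -0.108, 0.006]), (0.79, [0.605, -0.056, 0.019]), (0.68, [0.597, -0.404, 0.099]), (0.66, [0.398, -0.135, 0.01]), (0.62, [0.65, 0.187, 0.01])]
top marker_head [(0.97, [0.655, -0.049, 0.06])]
top plunger_top [(0.58, [0.605, -0.054, 0.019])]
top black_bracket [(0.69, [0.544, 0.108, 0.009]), (0.28, [0.651, -0.05, 0.06])]
top pivot [(0.66, [0.548, -0.094, 0.03])]
scene fixture [(0.62, [0.579, -0.065, 0.008]), (0.21, [0.625, -0.054, 0.055])]
scene clip_arm [(0.72, [0.541, -0.085, 0.025])]
scene clip_post [(0.55, [0.549, -0.085, 0.026]), (0.25, [0.623, -0.05, 0.057])]
scene bracket_back [(0.7, [0.657, 0.192, 0.01]), (0.68, [0.408, -0.133, 0.004]), (0.59, [0.623, -0.053, 0.054]), (0.53, [0.79, -0.107, 0.019])]
scene marker_head [(0.65, [0.674, -0.048, 0.065])]
scene plunger_top [(0.44, [0.664, -0.051, 0.091])]
scene black_bracket [(0.69, [0.561, 0.105, 0.026])]
scene pivot [(0.68, [0.557, -0.091, 0.027])]
```

View pics/top0.png

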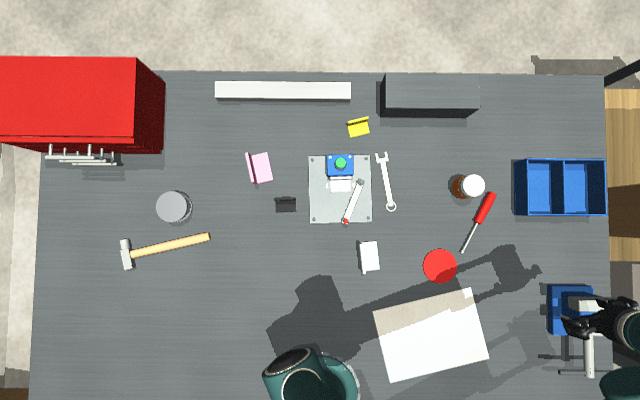

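View pics/scene0.png

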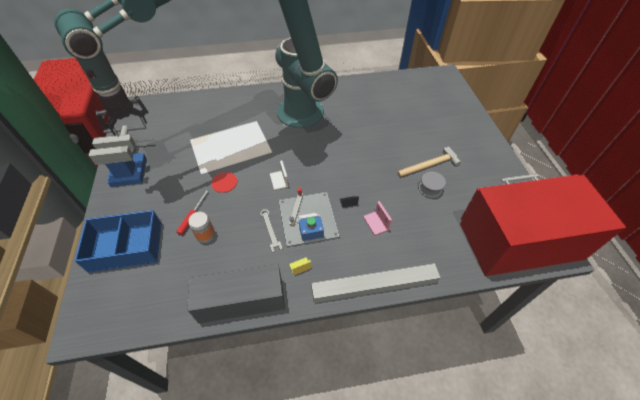

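```bash
python3 - <<'E'
from h import *
z=np.load("top0.npz");P=z["P"];im=z["im"].astype(int)
X=P[...,0];Y=P[...,1];Z=P[...,2]
box=(X>.4)&(X<.76)&(Y>-.2)&(Y<.08)
b,g,r=im[...,0],im[...,1],im[...,2]
def rect(m,n):
    m=m&box; pts=P[m][:,:2].astype(np.float32)
    if len(pts)<4: print(n,len(pts));return
    print(n,len(pts),np.round(P[m].mean(0),4),cv2.minAreaRect(pts*1000),np.nanmedian(P[m][:,2]))
rect((b>120)&(b>r+60),"blue"); rect((g>120)&(g>r+50)&(g>b+30),"green"); rect((r>120)&(r>g+70),"red")
rect((Z>.007)&(Z<.016)&(abs(X-.57)<.13)&(abs(Y+.05)<.12),"plate")
rect((Z>.05)&(Z<.07),"headtop");rect((Z>.08),"pl")
T=np.array(get_calibration("wrist")["world_from_camera"]);print(T.round(3),get_calibration("wrist")["K"])
E
```

```text
blue 437 [ 0.6554 -0.0504  0.0628] ((657.3628540039062, -50.91899490356445), (60.42652130126953, 74.08434295654297), 0.6074753403663635) 0.06231109801352419
green 89 [ 0.6588 -0.0502  0.0889] ((658.7719116210938, -50.302303314208984), (25.5771427154541, 26.830841064453125), 7.941770076751709) 0.09033445275446184
red 19 [ 0.4974 -0.0679  0.0577] ((497.41363525390625, -68.09680938720703), (12.668415069580078, 11.339838981628418), 25.93099021911621) 0.06024881857250719
plate 2808 [ 0.5814 -0.0506  0.0123] ((573.89208984375, -52.27931213378906), (211.34690856933594, 272.34954833984375), 83.8977279663086) 0.012394019841719173
headtop 597 [ 0.6305 -0.0551  0.0623] ((559.8978271484375, -79.47047424316406), (259.0514831542969, 201.8608856201172), 50.31100082397461) 0.06230093681505822
pl 90 [ 0.6599 -0.0504  0.0905] ((659.6837158203125, -50.89533615112305), (28.483549118041992, 25.227371215820312), 1.2585538625717163) 0.09044257326608263
[[ 0.44  -0.86  -0.257  0.362]
 [-0.898 -0.421 -0.126 -0.574]
 [-0.     0.286 -0.958  0.374]
 [ 0.     0.     0.     1.   ]] [[321.27522373   0.         320.02938189]
 [  0.         321.27522373 200.07810147]
 [  0.           0.           1.        ]]
```

Request:
step_arm --motion '[[[0,0.025,0.05,0.005,0,0,5],[0,0.05,0.1,0.01,0,0,10],[0,0.075,0.15,0.015,0,0,15],[0,0.1,0.2,0.02,0,0,20],[0,0.125,0.25,0.025,0,0,25],[0,0.15,0.3,0.03,0,0,30],[0,0.175,0.35,0.03,0,0,35],[0,0.2,0.4,0.03,0,0,39]]]' --newtons 20

```text
time: 1.9
tool_pos: [0.4972, -0.2048, 0.2838]
tcp_rot: [2.646, 1.692, 0.001]
wrist_force: [1.3, -0.8, 0.8]
width: 0.002
```

Request:
step_arm --motion '[[[0,0.02,0.04,0,0,0,0],[0,0.04,0.08,0,0,0,0],[0,0.055,0.11,0,0,0,0],[0,0.064,0.126,0,0,0,0],[0,0.064,0.126,0,0,0,0],[0,0.064,0.126,0,0,0,0],[0,0.064,0.126,0,0,0,0],[0,0.064,0.126,0,0,0,0]]]'

```text
time: 2.9
tool_pos: [0.5609, -0.0797, 0.2839]
tcp_rot: [2.647, 1.69, 0.001]
wrist_force: [-0.2, 0.2, 0.5]
width: -0.001
```

```bash
python3 - <<'E'
from h import *
s=read_state();print(s["time"],s["tool_pos"],s["tcp_rot"],s["wrist_force"],s["width"],s["q"])
im,d=read_camera("wrist");cv2.imwrite("pics/w1.png",im);np.savez("w1.npz",im=im,P=cloud("wrist",d))
for t in ["clip_arm","clip_post","bracket_back","marker_head","plunger_top","pivot","clip_foot"]:
    try: print(t,[(round(r["score"],2),world("wrist",r["xyz"]).round(3).tolist()) for r in spot_in("wrist",t)])
    except Exception as e: print(t,e)
E
```

```text
2.9 [ 0.56089797 -0.07965754  0.28387596] [2.64694426e+00 1.68986918e+00 9.54096970e-04] [-0.19126116  0.15234053  0.45908998] -0.0013013032327434885 [-1.84769710e-01  4.03619226e-02  1.80306640e+00 -4.89181232e-04
  1.29689027e+00  2.49771861e-01]
clip_arm [(0.64, [0.546, -0.088, 0.026])]
clip_post [(0.93, [0.547, -0.088, 0.028])]
bracket_back [(0.79, [0.61, -0.05, 0.017]), (0.7, [0.404, -0.128, 0.009]), (0.7, [0.784, -0.099, 0.005])]
marker_head [(0.73, [0.657, -0.047, 0.061]), (0.26, [0.559, -0.085, 0.028])]
plunger_top [(0.7, [0.662, -0.046, 0.088])]
pivot [(0.57, [0.658, -0.045, 0.06]), (0.56, [0.552, -0.085, 0.028])]
clip_foot [(0.59, [0.549, -0.084, 0.024])]
```

View pics/w1.png

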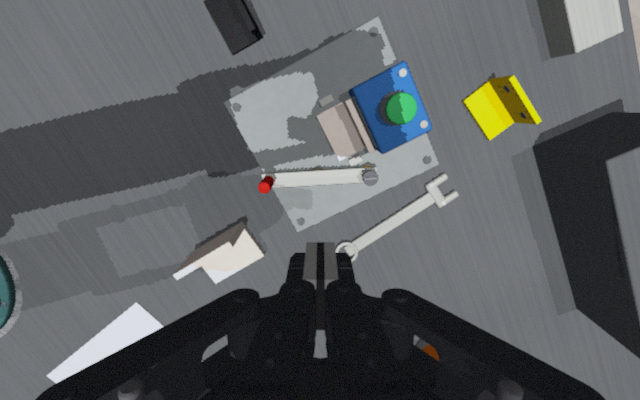

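```bash
python3 - <<'E'
from h import *
z=np.load("w1.npz");P=z["P"];im=z["im"].astype(int)
X,Y,Z=P[...,0],P[...,1],P[...,2]
b,g,r=im[...,0],im[...,1],im[...,2]
v,u=np.mgrid[0:400,0:640]
def rep(m,n):
    k,l,st,_=cv2.connectedComponentsWithStats(m.astype(np.uint8)); i=1+np.argmax(st[1:,4]); m=l==i
    q=P[m]; R=cv2.minAreaRect((q[:,:2]*1000).astype(np.float32))
    print(n,m.sum(),q.mean(0).round(4),"rect",np.round(R[0],1),np.round(R[1],1),round(R[2],2),"uv",st[i][:4],"px",np.round(np.percentile(q,[1,50,99],axis=0)*1000,1).tolist()); return q
def win(a,b_,c,d): return (u>a)&(u<b_)&(v>c)&(v<d)
rep(win(340,440,50,160)&(Z>.055)&(Z<.068),"headtop")
rep(win(340,440,50,160)&(Z>.083),"plunger")
rep(win(250,290,170,200)&(Z>.05),"posttop")
q=rep(win(275,385,160,195)&(Z>.022)&(Z<.034),"arm")
rep(win(350,385,160,195)&(Z>.037),"screw")
rep(win(310,365,90,165)&(Z>.015)&(Z<.022),"bfoot")
rep(win(310,390,90,165)&(Z>.04)&(b<g+40)&(Z<.0605)&(r>b-30),"bwall")
q=rep(win(220,445,10,235)&(Z>.009)&(Z<.0145),"plate")
q=rep(win(170,270,225,290)&(Z>.003)&(Z<.05),"otherwhite")
cv2.imwrite("pics/crop1.png",cv2.resize(z["im"][40:240,215:455],None,fx=3,fy=3,interpolation=cv2.INTER_CUBIC))
E
```

```text
headtop 3626 [ 0.6557 -0.0467  0.0623] rect [658.1 -49. ] [60.5 75.9] 2.34 uv [352  61  81  93] px [[627.7, -85.9, 58.7], [652.8, -42.2, 62.2], [687.0, -11.5, 66.9]]
plunger 806 [ 0.6593 -0.0484  0.09  ] rect [659.7 -48.9] [28.3 29.2] 63.82 uv [385  93  33  32] px [[645.6, -62.3, 86.6], [659.3, -48.3, 90.1], [673.1, -34.9, 91.9]]
posttop 143 [ 0.4995 -0.0666  0.0591] rect [499.  -67.1] [13.1 12.5] 63.98 uv [259 180  13  14] px [[492.5, -73.2, 50.6], [499.7, -66.8, 60.1], [505.2, -60.5, 62.3]]
arm 1360 [ 0.5576 -0.0898  0.0266] rect [562.6 -91.9] [ 19.3 121.7] 69.01 uv [276 166 101  22] px [[506.0, -112.8, 24.3], [557.4, -89.9, 26.6], [618.7, -65.6, 28.5]]
screw 203 [ 0.61   -0.1104  0.0451] rect [ 610.  -110.5] [17.1 17.4] 67.94 uv [363 170  16  16] px [[601.5, -119.1, 40.9], [610.0, -110.3, 45.2], [618.3, -102.3, 47.2]]
bfoot 1506 [ 0.6007 -0.0514  0.0182] rect [600.6 -51.5] [34.1 60.9] 2.37 uv [317 101  48  60] px [[583.5, -81.4, 16.5], [600.8, -51.1, 18.2], [617.7, -22.5, 20.2]]
bwall 302 [ 0.6196 -0.0494  0.057 ] rect [620.2 -51. ] [ 6.6 59.6] 2.45 uv [345  99  29  54] px [[616.2, -79.5, 40.8], [619.3, -49.6, 59.6], [623.8, -21.3, 60.5]]
plate 17946 [ 0.5832 -0.0388  0.0122] rect [592.6 -51.6] [200.2 185.1] 2.26 uv [224  17 216 216] px [[494.2, -142.4, 10.3], [574.7, -19.1, 12.2], [689.2, 40.5, 14.1]]
otherwhite 1962 [ 0.4013 -0.1371  0.0135] rect [ 396.4 -137.5] [83.3 55.4] 6.34 uv [180 226  85  58] px [[355.7, -166.6, 4.4], [403.1, -140.7, 8.6], [438.7, -106.2, 48.3]]
```

View pics/crop1.png

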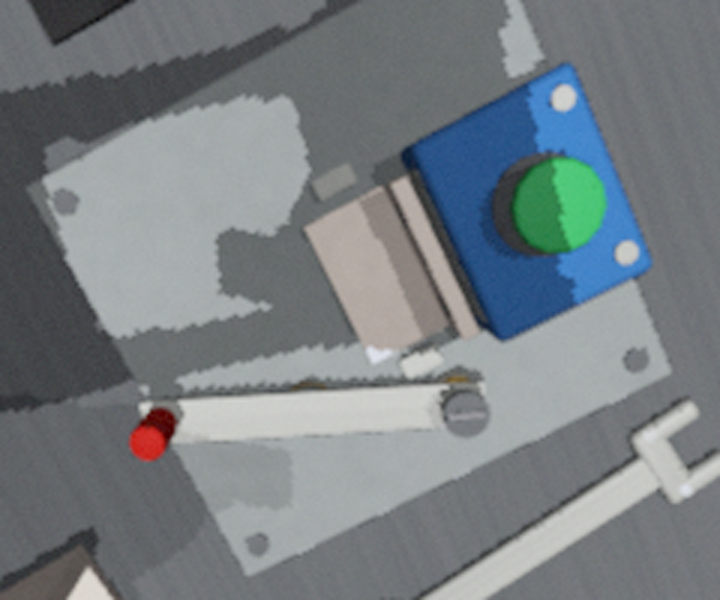

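```bash
python3 - <<'E'
from h import *
P=np.load("w1.npz")["P"]
h=np.array([np.cos(np.radians(65.1)),np.sin(np.radians(65.1)),0]);y=np.array([h[1],-h[0],0]);t=np.array([.5609,-.0797,.2839])
for v in range(236,300,6):
  for u in (300,310,318,330,340):
    q=(P[v,u]-t)*1000
    if q[2]>-100: print((u,v),round(q@h,1),round(q@y,1),round(q[2],1),end=' | ')
  print()
E
```

```text
(310, 248) 11.3 -5.0 -12.5 | (318, 248) 11.3 -1.4 -12.4 | (330, 248) 11.7 4.0 -11.7 | 
(300, 254) 7.8 -9.6 -13.4 | (310, 254) 11.2 -4.8 -6.5 | (318, 254) 11.4 -1.3 -6.2 | (330, 254) 11.8 3.8 -5.4 | (340, 254) 7.5 8.7 -14.1 | 
(300, 260) 7.5 -9.3 -8.2 | (310, 260) 11.7 -4.6 0.1 | (318, 260) 11.4 -1.3 -0.5 | (330, 260) 11.4 3.7 -0.6 | (340, 260) 7.9 8.3 -7.4 | 
(300, 266) 7.2 -9.0 -3.1 | (310, 266) 11.6 -4.5 5.1 | (318, 266) 11.8 -1.3 5.4 | (330, 266) 11.7 3.5 5.1 | (340, 266) 7.8 8.0 -2.1 | 
(300, 272) 7.3 -8.7 2.1 | (310, 272) 11.8 -4.3 10.1 | (318, 272) 11.3 -1.3 9.2 | (330, 272) 11.8 3.4 10.1 | (340, 272) 7.5 7.8 2.4 | 
(300, 278) 7.5 -8.4 7.3 | (310, 278) 11.1 -4.3 13.3 | (318, 278) 10.8 -1.3 12.9 | (330, 278) 12.2 3.2 15.3 | (340, 278) 7.4 7.5 7.0 | 
(300, 284) 14.4 -7.4 23.1 | (310, 284) 12.9 -4.0 20.6 | (318, 284) 9.7 -1.2 15.2 | (330, 284) 12.3 3.1 19.6 | (340, 284) 14.5 6.4 23.1 | 
(300, 290) 13.3 -7.3 25.0 | (310, 290) 12.8 -3.9 24.3 | (318, 290) 7.4 -1.2 15.6 | (330, 290) 12.9 2.9 24.3 | (340, 290) 13.1 6.3 24.7 | 
(300, 296) 12.9 -7.1 27.9 | (310, 296) 12.2 -3.9 26.8 | (318, 296) 4.8 -1.2 15.6 | (330, 296) 12.6 2.8 27.5 | (340, 296) 13.0 6.1 28.1 |
```

Request:
step_arm --motion '[[[0,-0.05,-0.009,0,0,0,2],[0,-0.074,-0.013,-0.03,0,0,3],[0,-0.074,-0.013,-0.08,0,0,3],[0,-0.074,-0.013,-0.13,0,0,3],[0,-0.074,-0.013,-0.17,0,0,3],[0,-0.074,-0.013,-0.205,0,0,3],[0,-0.074,-0.013,-0.227,0,0,3],[0,-0.074,-0.013,-0.227,0,0,3]]]'

```text
time: 4.3
tool_pos: [0.4853, -0.0913, 0.055]
tcp_rot: [-2.599, -1.76, 0.004]
wrist_force: [-0.4, -0.7, -0.1]
width: -0.001
```

```bash
cat > arc.py <<'E'
# print TCP pose on arc: post angle world a (deg), pusher offset d behind post centre
import sys,numpy as np
from workcell import read_state
piv=np.array([.610,-.1107])
s=read_state();p=s["tool_pos"];rv=s["tcp_rot"]
hd=2*np.degrees(np.arctan2(rv[1],rv[0]))
print("t",s["time"],"tcp",p.round(4),"heading",round(hd,2),"F",s["wrist_force"].round(2))
r=p[:2]-piv;c=np.array([np.cos(np.radians(hd)),np.sin(np.radians(hd))])
d=float(sys.argv[1])
for a in map(float,sys.argv[2:]):
    A=np.radians(a);n=np.array([np.cos(A),np.sin(A)]);t=np.array([n[1],-n[0]])
    q=piv+.12*n-d*t; print("post",a,"theta",round(1.35-np.radians(a-92.3),3),"shift",np.round(q-p[:2],4),"turn",round(((a-90)-hd+180)%360-180,1))
E
python3 arc.py 0.0185 158.5 155 150 145 140 135 130 125 120 115 110 105 100 95
```

```text
t 4.3 tcp [ 0.4853 -0.0913  0.055 ] heading -291.8 F [-0.42 -0.7  -0.1 ]
post 158.5 theta 0.195 shift [0.0062 0.0073] turn 0.3
post 155.0 theta 0.256 shift [0.0081 0.0145] turn -3.2
post 150.0 theta 0.343 shift [0.0115 0.0245] turn -8.2
post 145.0 theta 0.43 shift [0.0158 0.0342] turn -13.2
post 140.0 theta 0.517 shift [0.0209 0.0435] turn -18.2
post 135.0 theta 0.605 shift [0.0267 0.0523] turn -23.2
post 130.0 theta 0.692 shift [0.0334 0.0606] turn -28.2
post 125.0 theta 0.779 shift [0.0407 0.0682] turn -33.2
post 120.0 theta 0.867 shift [0.0486 0.0752] turn -38.2
post 115.0 theta 0.954 shift [0.0572 0.0815] turn -43.2
post 110.0 theta 1.041 shift [0.0662 0.087 ] turn -48.2
post 105.0 theta 1.128 shift [0.0757 0.0917] turn -53.2
post 100.0 theta 1.216 shift [0.0856 0.0955] turn -58.2
post 95.0 theta 1.303 shift [0.0958 0.0985] turn -63.2
```

Request:
step_arm --motion '[[[0,0.003,0.0035,0.001,0,0,0],[0,0.005,0.006,0.001,0,0,0],[0,0.0062,0.0073,0.001,0,0,0],[0,0.007,0.011,0.001,0,0,-1.5],[0,0.0083,0.0155,0.001,0,0,-3.5],[0,0.01,0.02,0.001,0,0,-6],[0,0.0115,0.0245,0.001,0,0,-8.2],[0,0.0135,0.0295,0.001,0,0,-10.7]]]'

```text
time: 5.3
tool_pos: [0.4991, -0.0616, 0.0562]
tcp_rot: [-2.754, -1.507, 0.003]
wrist_force: [-0.2, -0.2, 0.6]
width: -0.002
```

Request:
step_arm --motion '[[[0,0.0015,0.003,0,0,0,-1.5],[0,0.0025,0.005,0,0,0,-2.5],[0,0.0035,0.0075,0,0,0,-3.8],[0,0.0048,0.0098,0,0,0,-5],[0,0.006,0.012,0,0,0,-6.3],[0,0.0073,0.014,0,0,0,-7.5],[0,0.0087,0.0163,0,0,0,-8.8],[0,0.0102,0.0185,0,0,0,-10]]]'

```text
time: 6.3
tool_pos: [0.5093, -0.043, 0.0562]
tcp_rot: [-2.876, -1.259, 0.003]
wrist_force: [-0.1, -0.8, 0.5]
width: 0.002
```

```bash
python3 - <<'E'
from h import *
im,d=read_camera("wrist");cv2.imwrite("pics/w2.png",im)
P=cloud("wrist",d);b,g,r=[im[...,i].astype(int) for i in range(3)]
m=(r>100)&(r>g+60)&(P[...,2]>.055)&(P[...,2]<.07)&(abs(P[...,0]-.53)<.15)
print("post",m.sum(),np.median(P[m],0))
E
python3 arc.py 0.0185 137.5 135 130 125 120 115 110
```

```text
post 799 [ 0.52211563 -0.02857722  0.06044818]
t 6.35 tcp [ 0.5095 -0.0428  0.0562] heading -312.75 F [-0.43  0.3   0.75]
post 137.5 theta 0.561 shift [-0.0005 -0.0005] turn 0.2
post 135.0 theta 0.605 shift [0.0025 0.0038] turn -2.3
post 130.0 theta 0.692 shift [0.0092 0.0121] turn -7.3
post 125.0 theta 0.779 shift [0.0165 0.0198] turn -12.3
post 120.0 theta 0.867 shift [0.0244 0.0267] turn -17.3
post 115.0 theta 0.954 shift [0.033 0.033] turn -22.3
post 110.0 theta 1.041 shift [0.042  0.0385] turn -27.3
```

View pics/w2.png

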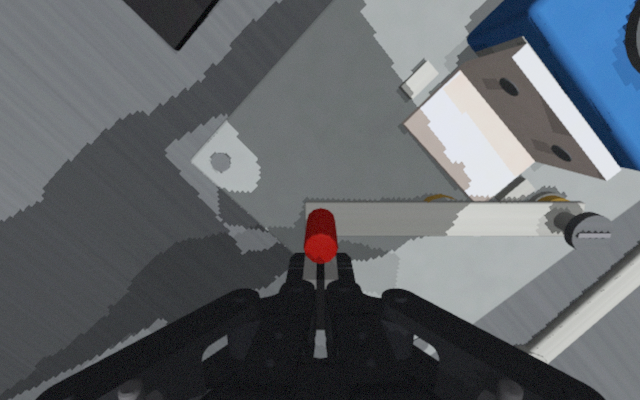

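Request:
step_arm --motion '[[[0,0.0011,0.0016,0,0,0,-1],[0,0.0025,0.0038,0,0,0,-2.3],[0,0.0042,0.0059,0,0,0,-3.5],[0,0.0058,0.008,0,0,0,-4.8],[0,0.0075,0.01,0,0,0,-6],[0,0.0092,0.0121,0,0,0,-7.3],[0,0.011,0.014,0,0,0,-8.5],[0,0.0128,0.016,0,0,0,-9.8]]]'

```text
time: 7.35
tool_pos: [0.5225, -0.0266, 0.0563]
tcp_rot: [-2.974, -1.006, 0.002]
wrist_force: [-0.8, -0.9, -0.1]
width: 0.002
```

```bash
python3 arc.py 0.0185 125 122.5 120 117.5 115 112.5 110
```

```text
t 7.35 tcp [ 0.5225 -0.0266  0.0563] heading -322.63 F [-0.84 -0.88 -0.09]
post 125.0 theta 0.779 shift [0.0035 0.0036] turn -2.4
post 122.5 theta 0.823 shift [0.0075 0.0072] turn -4.9
post 120.0 theta 0.867 shift [0.0115 0.0106] turn -7.4
post 117.5 theta 0.91 shift [0.0157 0.0138] turn -9.9
post 115.0 theta 0.954 shift [0.0201 0.0169] turn -12.4
post 112.5 theta 0.997 shift [0.0245 0.0197] turn -14.9
post 110.0 theta 1.041 shift [0.0291 0.0224] turn -17.4
```

Request:
step_arm --motion '[[[0,0.0013,0.0014,0,0,0,-1],[0,0.0026,0.0027,0,0,0,-1.8],[0,0.0038,0.0039,0,0,0,-2.6],[0,0.0051,0.0051,0,0,0,-3.4],[0,0.0064,0.0062,0,0,0,-4.2],[0,0.0077,0.0074,0,0,0,-5],[0,0.009,0.0085,0,0,0,-5.8],[0,0.0103,0.0096,0,0,0,-6.6]]]'

```text
time: 8.35
tool_pos: [0.5326, -0.0171, 0.0562]
tcp_rot: [-3.027, -0.832, 0.003]
wrist_force: [-2.5, -2.0, 0.5]
width: 0.001
```

```bash
python3 arc.py 0.0185 120 117.5 115 112.5 110
```

```text
t 8.35 tcp [ 0.5326 -0.0171  0.0562] heading -329.28 F [-2.5  -2.03  0.5 ]
post 120.0 theta 0.867 shift [0.0014 0.0011] turn -0.7
post 117.5 theta 0.91 shift [0.0056 0.0043] turn -3.2
post 115.0 theta 0.954 shift [0.0099 0.0074] turn -5.7
post 112.5 theta 0.997 shift [0.0144 0.0102] turn -8.2
post 110.0 theta 1.041 shift [0.019  0.0129] turn -10.7
```

Request:
step_arm --motion '[[[0,0.0012,0.001,0,0,0,-0.7],[0,0.0024,0.0019,0,0,0,-1.4],[0,0.0036,0.0028,0,0,0,-2.1],[0,0.0048,0.0037,0,0,0,-2.8],[0,0.006,0.0046,0,0,0,-3.5],[0,0.0073,0.0055,0,0,0,-4.2],[0,0.0086,0.0064,0,0,0,-4.9],[0,0.0099,0.0074,0,0,0,-5.7]]]'

```text
time: 9.35
tool_pos: [0.542, -0.0099, 0.0562]
tcp_rot: [-3.065, -0.679, 0.005]
wrist_force: [-4.2, -2.7, 3.3]
width: 0.002
```

```bash
python3 arc.py 0.0185 115 112.5 110 107.5 105 102.5 100
```

```text
t 9.35 tcp [ 0.542  -0.0099  0.0562] heading -335.02 F [-4.18 -2.66  3.28]
post 115.0 theta 0.954 shift [0.0005 0.0001] turn 0.0
post 112.5 theta 0.997 shift [0.005 0.003] turn -2.5
post 110.0 theta 1.041 shift [0.0096 0.0056] turn -5.0
post 107.5 theta 1.085 shift [0.0143 0.008 ] turn -7.5
post 105.0 theta 1.128 shift [0.0191 0.0103] turn -10.0
post 102.5 theta 1.172 shift [0.024  0.0123] turn -12.5
post 100.0 theta 1.216 shift [0.0289 0.0141] turn -15.0
```

Request:
step_arm --motion '[[[0,0.0012,0.0007,0.0003,0,0,-0.6],[0,0.0024,0.0014,0.0006,0,0,-1.2],[0,0.0036,0.0022,0.0009,0,0,-1.9],[0,0.0048,0.0029,0.0012,0,0,-2.5],[0,0.006,0.0035,0.0015,0,0,-3.1],[0,0.0072,0.0042,0.0015,0,0,-3.7],[0,0.0084,0.0049,0.0015,0,0,-4.4],[0,0.0096,0.0056,0.0015,0,0,-5]]]'

```text
time: 10.35
tool_pos: [0.5516, -0.0041, 0.0576]
tcp_rot: [-3.091, -0.543, 0.005]
wrist_force: [-1.8, -0.7, -0.1]
width: 0.001
```

```bash
python3 arc.py 0.0185 110 107.5 105 102.5 100 97.5 95
```

```text
t 10.35 tcp [ 0.5516 -0.0041  0.0576] heading -340.07 F [-1.82 -0.7  -0.12]
post 110.0 theta 1.041 shift [-0.     -0.0001] turn 0.1
post 107.5 theta 1.085 shift [0.0047 0.0023] turn -2.4
post 105.0 theta 1.128 shift [0.0095 0.0045] turn -4.9
post 102.5 theta 1.172 shift [0.0144 0.0066] turn -7.4
post 100.0 theta 1.216 shift [0.0193 0.0084] turn -9.9
post 97.5 theta 1.259 shift [0.0244 0.01  ] turn -12.4
post 95.0 theta 1.303 shift [0.0295 0.0114] turn -14.9
```

Request:
step_arm --motion '[[[0,0.0022,0.0011,0,0,0,-1.2],[0,0.0047,0.0023,0,0,0,-2.4],[0,0.0071,0.0034,0,0,0,-3.7],[0,0.0095,0.0045,0,0,0,-4.9],[0,0.012,0.0056,0,0,0,-6.1],[0,0.0144,0.0066,0,0,0,-7.4],[0,0.0168,0.0075,0,0,0,-8.6],[0,0.0193,0.0084,0,0,0,-9.9]]]'

```text
time: 11.35
tool_pos: [0.5711, 0.0043, 0.0576]
tcp_rot: [-3.127, -0.272, 0.004]
wrist_force: [-2.7, 0.3, 2.7]
width: 0.0
```

```bash
python3 - <<'E'
from h import *
im,d=read_camera("wrist");cv2.imwrite("pics/w3.png",im);np.savez("w3.npz",im=im,P=cloud("wrist",d))
E
python3 arc.py 0.0185 100 97.5 95 93 91 90 89 88
```

```text
t 11.4 tcp [0.5715 0.0044 0.0577] heading -350.09 F [-2.32  0.38 -0.16]
post 100.0 theta 1.216 shift [-0.0006 -0.0002] turn 0.1
post 97.5 theta 1.259 shift [0.0045 0.0014] turn -2.4
post 95.0 theta 1.303 shift [0.0096 0.0028] turn -4.9
post 93.0 theta 1.338 shift [0.0137 0.0038] turn -6.9
post 91.0 theta 1.373 shift [0.0179 0.0045] turn -8.9
post 90.0 theta 1.39 shift [0.02   0.0049] turn -9.9
post 89.0 theta 1.408 shift [0.0221 0.0052] turn -10.9
post 88.0 theta 1.425 shift [0.0242 0.0055] turn -11.9
```

View pics/w3.png

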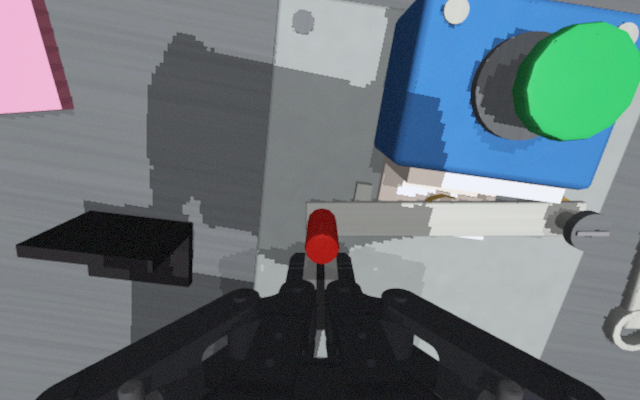

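Request:
step_arm --motion '[[[0,0.0015,0.0005,0,0,0,-0.8],[0,0.003,0.001,0,0,0,-1.6],[0,0.0045,0.0014,0,0,0,-2.4],[0,0.006,0.0018,0,0,0,-3.1],[0,0.0075,0.0022,0,0,0,-3.9],[0,0.009,0.0026,0,0,0,-4.6],[0,0.0105,0.003,0,0,0,-5.3],[0,0.012,0.0033,0,0,0,-6.1]]]'

```text
time: 12.4
tool_pos: [0.5836, 0.0078, 0.0577]
tcp_rot: [-3.137, -0.103, 0.003]
wrist_force: [-1.9, -0.1, 0.4]
width: -0.001
```

```bash
python3 arc.py 0.0185 94 93 92 91 90 89 88
```

```text
t 12.4 tcp [0.5836 0.0078 0.0577] heading -356.24 F [-1.93 -0.07  0.38]
post 94.0 theta 1.32 shift [-0.0004 -0.0001] turn 0.2
post 93.0 theta 1.338 shift [0.0017 0.0004] turn -0.8
post 92.0 theta 1.355 shift [0.0037 0.0008] turn -1.8
post 91.0 theta 1.373 shift [0.0058 0.0012] turn -2.8
post 90.0 theta 1.39 shift [0.0079 0.0015] turn -3.8
post 89.0 theta 1.408 shift [0.01   0.0018] turn -4.8
post 88.0 theta 1.425 shift [0.0121 0.0021] turn -5.8
```

Request:
step_arm --motion '[[[0,0.0005,0.0001,0,0,0,-0.3],[0,0.0011,0.0003,0,0,0,-0.6],[0,0.0017,0.0004,0,0,0,-0.9],[0,0.0023,0.0005,0,0,0,-1.2],[0,0.0029,0.0006,0,0,0,-1.5],[0,0.0035,0.0008,0,0,0,-1.8],[0,0.0041,0.0009,0,0,0,-2.1],[0,0.0047,0.001,0,0,0,-2.4]]]'

```text
time: 13.4
tool_pos: [0.5883, 0.0088, 0.0577]
tcp_rot: [-3.138, -0.037, 0.003]
wrist_force: [-1.9, 1.1, -0.2]
width: -0.002
```

```bash
python3 arc.py 0.0185 91 90 89 88
```

```text
t 13.4 tcp [0.5883 0.0088 0.0577] heading -358.66 F [-1.85  1.09 -0.24]
post 91.0 theta 1.373 shift [0.0011 0.0002] turn -0.3
post 90.0 theta 1.39 shift [0.0032 0.0005] turn -1.3
post 89.0 theta 1.408 shift [0.0053 0.0009] turn -2.3
post 88.0 theta 1.425 shift [0.0074 0.0011] turn -3.3
```

Request:
step_arm --motion '[[[0,0.0003,0,0,0,0,-0.1],[0,0.0006,0.0001,0,0,0,-0.2],[0,0.0009,0.0001,0,0,0,-0.3],[0,0.0012,0.0002,0,0,0,-0.4],[0,0.0015,0.0002,0,0,0,-0.6],[0,0.0018,0.0003,0,0,0,-0.7],[0,0.0021,0.0003,0,0,0,-0.8],[0,0.0024,0.0004,0,0,0,-0.9]]]'

```text
time: 14.4
tool_pos: [0.5908, 0.0091, 0.0577]
tcp_rot: [-3.138, -0.012, 0.003]
wrist_force: [-2.4, 0.4, 1.1]
width: 0.003
```

```bash
python3 arc.py 0.0185 90 89 88
```

```text
t 14.4 tcp [0.5908 0.0091 0.0577] heading -359.57 F [-2.43  0.43  1.08]
post 90.0 theta 1.39 shift [0.0007 0.0002] turn -0.4
post 89.0 theta 1.408 shift [0.0028 0.0005] turn -1.4
post 88.0 theta 1.425 shift [0.0049 0.0008] turn -2.4
```

Request:
step_arm --motion '[[[0,0.0001,0,0,0,0,0],[0,0.0002,0,0,0,0,0],[0,0.0003,0,0,0,0,-0.1],[0,0.0004,0.0001,0,0,0,-0.1],[0,0.0005,0.0001,0,0,0,-0.2],[0,0.0006,0.0001,0,0,0,-0.2],[0,0.0007,0.0001,0,0,0,-0.3],[0,0.0008,0.0001,0,0,0,-0.3]]]'

```text
time: 15.4
tool_pos: [0.5916, 0.0092, 0.0577]
tcp_rot: [-3.138, -0.004, 0.003]
wrist_force: [-2.0, 0.2, -0.3]
width: 0.002
```

```bash
python3 arc.py 0.0185 90 89
python3 - <<'E'
from h import *
im,d=read_camera("wrist");P=cloud("wrist",d);np.savez("w4.npz",im=im,P=P)
cv2.imwrite("pics/w4.png",cv2.resize(im[60:300,300:620],None,fx=2.4,fy=2.4,interpolation=cv2.INTER_CUBIC))
E
```

```text
t 15.4 tcp [0.5916 0.0092 0.0577] heading -359.87 F [-1.99  0.23 -0.27]
post 90.0 theta 1.39 shift [-0.0001  0.0001] turn -0.1
post 89.0 theta 1.408 shift [0.002  0.0004] turn -1.1
```

View pics/w4.png

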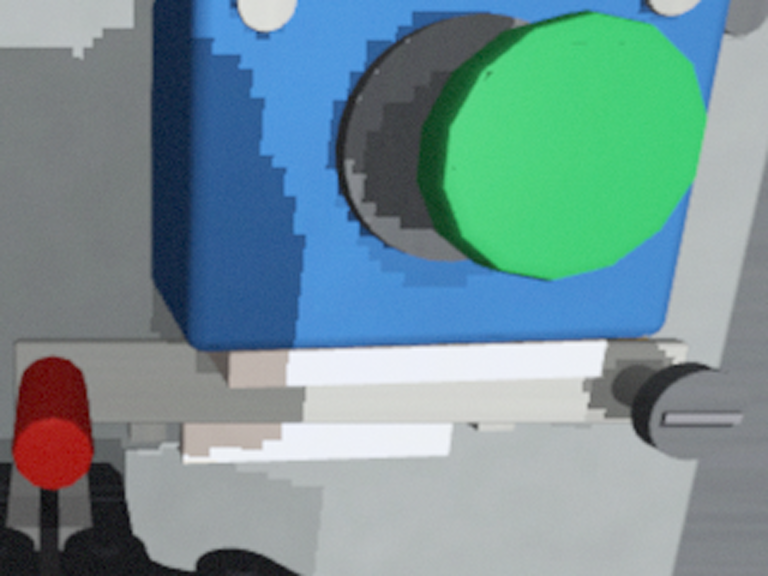

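Request:
step_arm --motion '[[[0,0.0001,0,0,0,0,0],[0,0.0002,0,0,0,0,0],[0,0.0003,0,0,0,0,-0.1],[0,0.0004,0.0001,0,0,0,-0.1],[0,0.0005,0.0001,0,0,0,-0.2],[0,0.0006,0.0001,0,0,0,-0.2],[0,0.0007,0.0001,0,0,0,-0.3],[0,0.0008,0.0001,0,0,0,-0.3]]]'

```text
time: 16.45
tool_pos: [0.5922, 0.0094, 0.0577]
tcp_rot: [-3.138, 0.005, 0.003]
wrist_force: [-3.2, 0.2, 0.7]
width: -0.003
```

```bash
python3 arc.py 0.0185 89
python3 - <<'E'
from h import *
z=np.load("w4.npz");P=z["P"]
e=np.array([np.cos(.04),np.sin(.04)])
for u in (420,460,500):
    c=[(v,round(float(P[v,u,:2]@e*1000),1),round(float(P[v,u,2]*1000),1)) for v in range(196,244,3)];print(u,c)
E
```

```text
t 16.45 tcp [0.5922 0.0094 0.0577] heading 359.83 F [-3.2   0.16  0.73]
post 89.0 theta 1.408 shift [0.0014 0.0003] turn -0.8
420 [(196, 629.6, 61.5), (199, 628.6, 62.3), (202, 627.7, 63.0), (205, 625.8, 61.1), (208, 624.6, 60.9), (211, 623.0, 59.9), (214, 622.1, 61.0), (217, 620.7, 60.4), (220, 619.3, 59.9), (223, 605.4, 27.7), (226, 603.8, 27.8), (229, 602.5, 28.6), (232, 600.9, 28.6), (235, 599.4, 28.8), (238, 593.0, 18.2), (241, 591.3, 18.3)]
460 [(196, 629.0, 61.5), (199, 628.2, 62.8), (202, 626.6, 61.3), (205, 624.8, 59.7), (208, 623.7, 60.1), (211, 622.4, 59.8), (214, 621.6, 61.0), (217, 620.2, 60.4), (220, 606.1, 27.3), (223, 604.8, 27.9), (226, 602.8, 27.1), (229, 601.9, 28.7), (232, 599.9, 27.8), (235, 598.8, 29.2), (238, 592.5, 18.8), (241, 590.6, 18.4)]
500 [(196, 628.4, 61.2), (199, 627.2, 61.1), (202, 626.0, 61.2), (205, 624.1, 59.1), (208, 623.1, 59.9), (211, 621.9, 60.0), (214, 620.7, 60.1), (217, 619.4, 59.8), (220, 605.8, 28.2), (223, 604.2, 28.3), (226, 602.7, 28.6), (229, 601.0, 28.3), (232, 599.1, 27.7), (235, 598.3, 29.5), (238, 591.3, 17.8), (241, 587.0, 12.3)]
```

Request:
step_arm --motion '[[[0,0.0001,0,0,0,0,0],[0,0.0002,0,0,0,0,0],[0,0.0003,0,0,0,0,-0.1],[0,0.0004,0.0001,0,0,0,-0.1],[0,0.0005,0.0001,0,0,0,-0.1],[0,0.0006,0.0001,0,0,0,-0.1],[0,0.0006,0.0001,0,0,0,-0.1],[0,0.0006,0.0001,0,0,0,-0.1]]]'

```text
time: 17.45
tool_pos: [0.5925, 0.0095, 0.0575]
tcp_rot: [-3.138, 0.007, 0.004]
wrist_force: [-5.6, -0.0, 1.3]
width: 0.004
```

```bash
python3 arc.py 0.0185 89
```

```text
t 17.45 tcp [0.5925 0.0095 0.0575] heading 359.73 F [-5.59 -0.    1.3 ]
post 89.0 theta 1.408 shift [0.0011 0.0001] turn -0.7
```

Request:
step_arm --motion '[[[0,0.0002,0,0,0,0,0],[0,0.0003,0,0,0,0,0],[0,0.0004,0,0,0,0,0],[0,0.0005,0,0,0,0,0],[0,0.0006,0,0,0,0,0],[0,0.0006,0,0,0,0,0],[0,0.0006,0,0,0,0,0],[0,0.0006,0,0,0,0,0]]]'

```text
time: 18.45
tool_pos: [0.5927, 0.0095, 0.0575]
tcp_rot: [-3.138, 0.007, 0.006]
wrist_force: [-6.1, 1.2, 3.4]
width: 0.001
```

```bash
python3 arc.py 0.0185 89
```

```text
t 18.45 tcp [0.5927 0.0095 0.0575] heading 359.73 F [-6.08  1.22  3.43]
post 89.0 theta 1.408 shift [0.0009 0.0001] turn -0.7
```

Request:
step_arm --motion '[[[0,0.0003,0,0,0,0,0],[0,0.0004,0,0,0,0,0],[0,0.0005,0,0,0,0,0],[0,0.0006,0,0,0,0,0],[0,0.0007,0,0,0,0,0],[0,0.0008,0,0,0,0,0],[0,0.0008,0,0,0,0,0],[0,0.0008,0,0,0,0,0]]]'

```text
time: 19.45
tool_pos: [0.5928, 0.0095, 0.0574]
tcp_rot: [-3.138, 0.007, 0.008]
wrist_force: [-5.7, 0.0, 3.5]
width: 0.003
```

```bash
python3 arc.py 0.0185 89
python3 - <<'E'
from h import *
im,d=read_camera("wrist");P=cloud("wrist",d);np.savez("w5.npz",im=im,P=P)
e=np.array([np.cos(.04),np.sin(.04)])
for u in (420,460,500):
    c=[(v,round(float(P[v,u,:2]@e*1000),1),round(float(P[v,u,2]*1000),1)) for v in range(190,244,3)];print(u,c)
E
python3 arc.py 0.0185 89
```

```text
t 19.45 tcp [0.5928 0.0095 0.0574] heading 359.73 F [-5.65  0.04  3.51]
post 89.0 theta 1.408 shift [0.0008 0.0001] turn -0.7
420 [(190, 633.3, 62.4), (193, 632.0, 62.2), (196, 630.8, 62.1), (199, 629.3, 61.1), (202, 628.4, 61.8), (205, 627.1, 61.4), (208, 625.4, 60.1), (211, 624.0, 59.7), (214, 623.0, 60.1), (217, 621.6, 59.9), (220, 620.3, 59.8), (223, 619.6, 61.0), (226, 605.2, 29.0), (229, 603.7, 29.1), (232, 602.2, 29.3), (235, 600.4, 28.9), (238, 593.8, 18.0), (241, 592.0, 18.0)]
460 [(190, 632.3, 61.4), (193, 631.4, 62.4), (196, 630.1, 61.7), (199, 628.8, 61.5), (202, 627.8, 62.1), (205, 626.5, 61.7), (208, 624.9, 60.4), (211, 623.3, 59.6), (214, 622.2, 59.9), (217, 621.0, 60.0), (220, 619.5, 59.4), (223, 605.8, 28.6), (226, 604.2, 28.5), (229, 602.0, 27.2), (232, 600.8, 28.2), (235, 599.5, 28.8), (238, 592.6, 17.4), (241, 591.2, 18.1)]
500 [(190, 631.8, 61.8), (193, 630.4, 61.2), (196, 629.5, 61.8), (199, 628.3, 61.9), (202, 627.2, 62.0), (205, 625.4, 60.3), (208, 624.4, 61.1), (211, 623.2, 61.0), (214, 621.7, 60.2), (217, 620.2, 59.6), (220, 619.1, 60.1), (223, 604.4, 27.2), (226, 603.5, 28.9), (229, 601.3, 27.5), (232, 600.1, 28.4), (235, 598.5, 28.6), (238, 592.2, 18.6), (241, 587.1, 11.4)]
t 19.5 tcp [0.5928 0.0095 0.0574] heading 359.73 F [-8.19 -0.27  3.35]
post 89.0 theta 1.408 shift [0.0008 0.0001] turn -0.7
```

Request:
step_arm --motion '[[[0,0.0005,0,0.0001,0,0,0],[0,0.0006,0,0.0002,0,0,0],[0,0.0007,0,0.0003,0,0,0],[0,0.0008,0,0.0003,0,0,0],[0,0.0009,0,0.0003,0,0,0],[0,0.0009,0,0.0003,0,0,0],[0,0.0009,0,0.0003,0,0,0],[0,0.0009,0,0.0003,0,0,0]]]'

```text
time: 20.5
tool_pos: [0.5928, 0.0095, 0.0575]
tcp_rot: [-3.138, 0.007, 0.011]
wrist_force: [-7.3, 0.2, 3.2]
width: -0.001
```

```bash
python3 - <<'E'
from h import *
for i in range(5):
    s=read_state();print(s["time"],s["tool_pos"].round(4),s["wrist_force"].round(2),s["torque"].round(2)); read_camera("wrist")
E
```

```text
20.5 [0.5928 0.0095 0.0575] [-7.32  0.22  3.19] [ 0.01  0.95 -0.07]
20.55 [0.5928 0.0095 0.0575] [-6.79  0.19  2.74] [0.06 1.01 0.04]
20.6 [0.5928 0.0095 0.0575] [-7.35  0.75  3.73] [0.02 0.99 0.04]
20.65 [0.5928 0.0095 0.0575] [-5.76  1.18  2.87] [0.05 1.   0.01]
20.7 [0.5928 0.0095 0.0575] [-6.7   0.31  2.99] [ 0.    0.96 -0.01]
```

Request:
step_arm --motion '[[[0,0.0009,0,0.0002,0,0,0],[0,0.001,0,0.0003,0,0,0],[0,0.0011,0,0.0003,0,0,0],[0,0.0012,0,0.0003,0,0,0],[0,0.0013,0,0.0003,0,0,0],[0,0.0013,0,0.0003,0,0,0],[0,0.0013,0,0.0003,0,0,0],[0,0.0013,0,0.0003,0,0,0]]]'

```text
time: 21.75
tool_pos: [0.5929, 0.0095, 0.0575]
tcp_rot: [-3.138, 0.007, 0.015]
wrist_force: [-7.9, -0.1, 3.3]
width: 0.0
```

```bash
python3 - <<'E'
from h import *
for i in range(6):
    s=read_state();print(s["time"],s["tool_pos"].round(4),s["wrist_force"].round(2),s["torque"].round(2)); read_camera("wrist")
E
```

```text
21.75 [0.5929 0.0095 0.0575] [-7.87 -0.14  3.29] [0.   1.1  0.02]
21.8 [0.5929 0.0095 0.0575] [-7.35  1.03  4.  ] [0.06 1.15 0.  ]
21.85 [0.5929 0.0095 0.0575] [-7.95 -0.38  3.1 ] [0.04 1.06 0.06]
21.9 [0.5929 0.0096 0.0575] [-6.78  0.12  3.79] [-0.01  1.1   0.01]
21.95 [0.5929 0.0096 0.0575] [-7.48  0.5   3.91] [ 0.03  1.11 -0.03]
22.0 [0.5929 0.0096 0.0575] [-7.19  0.26  2.82] [ 0.02  1.09 -0.03]
```

Request:
step_arm --motion '[[[0,0.0012,0,0.0003,0,0,0],[0,0.0013,0,0.0003,0,0,0],[0,0.0013,0,0.0003,0,-0.02,0],[0,0.0013,0,0.0003,0,-0.04,0],[0,0.0013,0,0.0003,0,-0.06,0],[0,0.0013,0,0.0003,0,-0.08,0],[0,0.0013,0,0.0003,0,-0.1,0],[0,0.0013,0,0.0003,0,-0.1,0]]]'

```text
time: 23.05
tool_pos: [0.593, 0.0096, 0.0575]
tcp_rot: [-3.138, 0.007, 0.017]
wrist_force: [-7.1, 1.1, 2.5]
width: -0.002
```

```bash
python3 - <<'E'
from h import *
for i in range(6):
    s=read_state();print(s["time"],s["tool_pos"].round(4),s["wrist_force"].round(2),s["torque"].round(2),s["tcp_rot"].round(4)); read_camera("wrist")
E
```

```text
23.05 [0.593  0.0096 0.0575] [-7.15  1.09  2.51] [0.03 1.14 0.  ] [-3.1382  0.0071  0.0168]
23.1 [0.5929 0.0096 0.0574] [-7.9   0.09  3.72] [0.01 1.17 0.05] [-3.1381  0.007   0.0168]
23.15 [0.593  0.0096 0.0574] [-7.36  0.79  3.99] [ 0.02  1.15 -0.03] [-3.1382  0.0071  0.0168]
23.2 [0.593  0.0096 0.0575] [-7.31  1.21  3.49] [0.07 1.07 0.01] [-3.1382  0.0071  0.0168]
23.25 [0.593  0.0096 0.0575] [-7.19  0.17  3.79] [ 0.02  1.21 -0.01] [-3.1382  0.0071  0.0167]
23.3 [0.593  0.0096 0.0575] [-8.2  -0.68  3.58] [0.03 1.14 0.06] [-3.1382  0.0071  0.0168]
```

Request:
step_arm --motion '[[[0,0.0013,0,0.0003,0,-0.1,0],[0,0.0014,0,0.0003,0,-0.12,0],[0,0.0015,0,0.0003,0,-0.15,0],[0,0.0016,0,0.0003,0,-0.18,0],[0,0.0017,0,0.0003,0,-0.2,0],[0,0.0018,0,0.0003,0,-0.22,0],[0,0.0018,0,0.0003,0,-0.22,0],[0,0.0018,0,0.0003,0,-0.22,0]]]'

```text
time: 24.35
tool_pos: [0.5931, 0.0096, 0.0574]
tcp_rot: [-3.138, 0.007, 0.017]
wrist_force: [-9.4, 0.3, 4.1]
width: 0.001
```

```bash
python3 - <<'E'
from h import *
for i in range(6):
    s=read_state();print(s["time"],s["tool_pos"].round(4),s["wrist_force"].round(2),s["torque"].round(2),s["tcp_rot"].round(4)); read_camera("wrist")
im,d=read_camera("wrist");P=cloud("wrist",d)
e=np.array([np.cos(.04),np.sin(.04)])
for u in (420,460,500):
    print(u,[(v,round(float(P[v,u,:2]@e*1000),1),round(float(P[v,u,2]*1000),1)) for v in range(199,229,2)])
E
```

```text
24.35 [0.5931 0.0096 0.0574] [-9.41  0.32  4.08] [-0.01  1.29 -0.01] [-3.1381  0.0069  0.0166]
24.4 [0.5931 0.0096 0.0574] [-9.42 -0.61  4.74] [-0.01  1.35 -0.  ] [-3.1381  0.007   0.0165]
24.45 [0.5931 0.0096 0.0574] [-9.4  -0.36  4.6 ] [0.04 1.33 0.05] [-3.1381  0.007   0.0166]
24.5 [0.593  0.0096 0.0574] [-8.58  0.32  3.86] [0.08 1.28 0.03] [-3.1381  0.007   0.0167]
24.55 [0.5931 0.0096 0.0574] [-8.91  0.41  4.38] [ 0.01  1.28 -0.04] [-3.1381  0.0069  0.0165]
24.6 [0.5931 0.0096 0.0574] [-8.57  0.11  3.26] [ 0.    1.31 -0.03] [-3.1381  0.007   0.0166]
420 [(199, 630.1, 62.4), (201, 629.4, 62.6), (203, 628.5, 62.1), (205, 627.7, 62.2), (207, 626.7, 61.7), (209, 625.4, 60.2), (211, 624.5, 60.0), (213, 623.8, 60.4), (215, 623.0, 60.5), (217, 622.1, 60.3), (219, 621.2, 60.0), (221, 620.4, 60.0), (223, 619.5, 59.9), (225, 605.6, 28.3), (227, 604.8, 28.9)]
460 [(199, 629.3, 61.8), (201, 628.6, 62.1), (203, 628.0, 62.6), (205, 626.9, 61.8), (207, 625.8, 60.9), (209, 624.6, 59.8), (211, 623.8, 60.0), (213, 623.1, 60.2), (215, 622.0, 59.6), (217, 621.5, 60.3), (219, 620.7, 60.5), (221, 619.8, 60.3), (223, 606.0, 28.5), (225, 604.8, 28.2), (227, 603.1, 26.7)]
500 [(199, 628.7, 61.9), (201, 628.0, 62.3), (203, 627.2, 62.0), (205, 626.5, 62.4), (207, 624.7, 59.5), (209, 624.3, 60.8), (211, 622.9, 59.3), (213, 621.9, 58.7), (215, 621.7, 60.4), (217, 620.8, 60.1), (219, 620.2, 60.7), (221, 618.8, 59.3), (223, 604.7, 27.4), (225, 604.2, 28.9), (227, 602.9, 28.4)]
```

Request:
step_arm --motion '[[[0,0,0,0,0,0,0],[0,-0.003,0,0,0,0,0],[0,-0.01,0,0,0,0,0],[0,-0.014,0,0.01,0,0,0],[0,-0.014,0,0.045,0,0,0],[0,-0.014,0,0.08,0,-0.4,0],[0,0.01,-0.02,0.09,0,-0.6,0],[0,0.045,-0.045,0.09,0,-0.6,0]]]'

```text
time: 25.7
tool_pos: [0.6397, -0.0354, 0.1507]
tcp_rot: [-3.138, 0.005, -0.008]
wrist_force: [0.5, -0.7, 1.5]
width: -0.003
```

```bash
python3 - <<'E'
from h import *
s=read_state();print(s["time"],s["tool_pos"],s["tcp_rot"],s["wrist_force"])
im,d=read_camera("wrist");P=cloud("wrist",d);np.savez("w6.npz",im=im,P=P);cv2.imwrite("pics/w6.png",im)
im,d=read_camera("top");P=cloud("top",d);b,g,r=[im[...,i].astype(int) for i in range(3)]
m=(r>120)&(r>g+70)&(abs(P[...,0]-.61)<.05)&(abs(P[...,1])<.05);print("post",m.sum(),np.median(P[m],0) if m.any() else 0)
E
```

```text
25.7 [ 0.63969745 -0.03542556  0.15069054] [-3.13841406  0.00514364 -0.0078285 ] [ 0.51215205 -0.68502014  1.49000266]
post 9 [0.60890365 0.00541405 0.06127938]
```

View pics/w6.png

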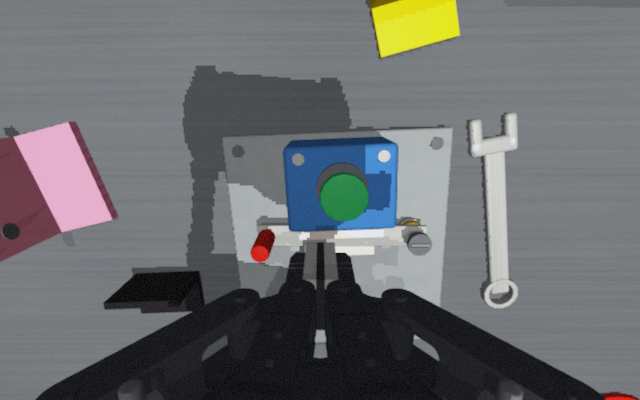

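Request:
step_arm --motion '[[[0,0.01,-0.007,0,0,0,0],[0,0.02,-0.0135,0,0,0.2,0],[0,0.02,-0.0135,-0.012,0,0.3,0],[0,0.02,-0.0135,-0.024,0,0.3,0],[0,0.02,-0.0135,-0.032,0,0.3,0],[0,0.02,-0.0135,-0.036,0,0.3,0],[0,0.02,-0.0135,-0.0375,0,0.3,0],[0,0.02,-0.0135,-0.039,0,0.3,0]]]'

```text
time: 26.8
tool_pos: [0.6621, -0.0511, 0.1111]
tcp_rot: [-3.14, 0.009, -0.002]
wrist_force: [-0.6, 0.3, 2.4]
width: -0.004
```

Request:
step_arm --motion '[[[0,0,0,-0.001,0,0,0],[0,0,0,-0.002,0,0,0],[0,0,0,-0.003,0,0,0],[0,0,0,-0.004,0,0,0],[0,0,0,-0.005,0,0,0],[0,0,0,-0.006,0,0,0],[0,0,0,-0.007,0,0,0],[0,0,0,-0.008,0,0,0]]]'

```text
time: 27.8
tool_pos: [0.6624, -0.0512, 0.1034]
tcp_rot: [-3.14, 0.009, -0.003]
wrist_force: [-2.0, 0.5, 4.7]
width: -0.005
```

Request:
step_arm --motion '[[[0,0,0,-0.0004,0,0,0],[0,0,0,-0.0008,0,0,0],[0,0,0,-0.001,0,0,0],[0,0,0,-0.0012,0,0,0],[0,0,0,-0.0014,0,0,0],[0,0,0,-0.0016,0,0,0],[0,0,0,-0.0018,0,0,0],[0,0,0,-0.002,0,0,0]]]'

```text
time: 28.8
tool_pos: [0.6624, -0.0512, 0.102]
tcp_rot: [-3.14, 0.009, -0.003]
wrist_force: [-3.5, 1.0, 8.1]
width: 0.004
```

```bash
python3 - <<'E'
from h import *
for i in range(3):
    s=read_state();print(s["time"],s["tool_pos"].round(4),s["wrist_force"].round(2)); read_camera("wrist")
E
```

```text
28.8 [ 0.6624 -0.0512  0.102 ] [-3.52  0.98  8.12]
28.85 [ 0.6624 -0.0512  0.1021] [-3.03  0.72  7.42]
28.9 [ 0.6624 -0.0512  0.102 ] [-2.74  0.42  7.65]
```

Request:
step_arm --motion '[[[0,0,0,-0.0005,0,0,0],[0,0,0,-0.0006,0,0,0],[0,0,0,-0.0007,0,0,0],[0,0,0,-0.0008,0,0,0],[0,0,0,-0.0009,0,0,0],[0,0,0,-0.001,0,0,0],[0,0,0,-0.001,0,0,0],[0,0,0,-0.001,0,0,0]]]'

```text
time: 29.95
tool_pos: [0.6624, -0.0512, 0.102]
tcp_rot: [-3.14, 0.009, -0.003]
wrist_force: [-4.2, 0.8, 8.7]
width: 0.005
```

```bash
python3 - <<'E'
from h import *
for i in range(3):
    s=read_state();print(s["time"],s["tool_pos"].round(4),s["wrist_force"].round(2)); read_camera("wrist")
im,d=read_camera("wrist");P=cloud("wrist",d);np.savez("w7.npz",im=im,P=P)
im,d=read_camera("scene");P=cloud("scene",d);b,g,r=[im[...,i].astype(int) for i in range(3)]
m=(g>90)&(g>r+40)&(g>b+30)&(abs(P[...,0]-.66)<.03)&(abs(P[...,1]+.05)<.03);print("green",m.sum(),np.percentile(P[m],[50,95],axis=0))
E
```

```text
29.95 [ 0.6624 -0.0512  0.102 ] [-4.16  0.84  8.66]
30.0 [ 0.6624 -0.0512  0.102 ] [-3.35  1.23  9.13]
30.05 [ 0.6624 -0.0512  0.102 ] [-3.37  0.55  9.03]
green 4 [[ 0.67041103 -0.04233881  0.07813102]
 [ 0.67279998 -0.0403298   0.07913441]]
```

Request:
step_arm --motion '[[[0,0,0,0.002,0,0,0],[0,0,0,0.008,0,0,0],[0,0,0,0.02,0,0,0],[0,-0.002,0.005,0.04,0,0,0],[0,-0.012,0.03,0.04,0,0,0],[0,-0.024,0.06,0.04,0,0,0],[0,-0.0264,0.0637,0.035,0,0,0],[0,-0.0264,0.0637,0.025,0,0,0]]]'

```text
time: 31.2
tool_pos: [0.6358, 0.0135, 0.1269]
tcp_rot: [-3.14, 0.007, -0.005]
wrist_force: [0.1, -0.8, -0.2]
width: -0.0
```

```bash
python3 - <<'E'
from h import *
s=read_state();print(s["time"],s["tool_pos"].round(4),s["tcp_rot"].round(4),s["wrist_force"].round(2))
im,d=read_camera("wrist");P=cloud("wrist",d);np.savez("w8.npz",im=im,P=P);cv2.imwrite("pics/w8.png",im)
E
```

```text
31.2 [0.6358 0.0135 0.1269] [-3.1399  0.0067 -0.0047] [ 0.09 -0.75 -0.17]
```

View pics/w8.png

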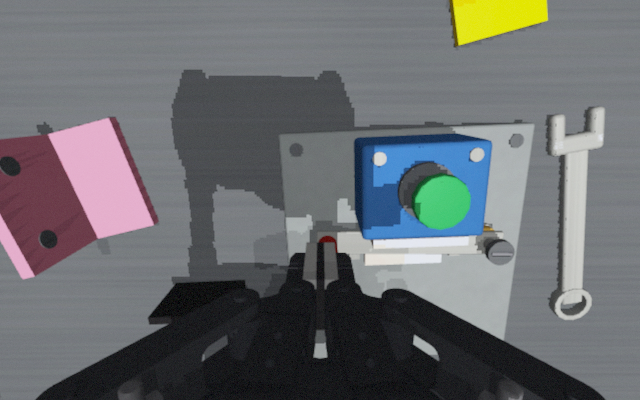

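Request:
step_arm --motion '[[[0,0.001,-0.001,-0.015,0,0,0],[0,0.001,-0.001,-0.03,0,0,0],[0,0.001,-0.001,-0.045,0,0,0],[0,0.001,-0.001,-0.055,0,0,0],[0,0.001,-0.001,-0.063,0,0,0],[0,0.001,-0.001,-0.068,0,0,0],[0,0.001,-0.001,-0.0694,0,0,0],[0,0.001,-0.001,-0.0694,0,0,0]]]'

```text
time: 32.25
tool_pos: [0.6361, 0.012, 0.0558]
tcp_rot: [-3.14, 0.008, -0.001]
wrist_force: [0.3, 1.2, -0.3]
width: 0.001
```

```bash
python3 arc.py -0.0185 89.5 92 94 96 98 100 102 104 106 108 110
```

```text
t 32.25 tcp [0.6361 0.012  0.0558] heading 359.71 F [ 0.35  1.21 -0.25]
post 89.5 theta 1.399 shift [-0.0066 -0.0028] turn -0.2
post 92.0 theta 1.355 shift [-0.0118 -0.0021] turn 2.3
post 94.0 theta 1.32 shift [-0.016  -0.0017] turn 4.3
post 96.0 theta 1.285 shift [-0.0203 -0.0014] turn 6.3
post 98.0 theta 1.251 shift [-0.0245 -0.0013] turn 8.3
post 100.0 theta 1.216 shift [-0.0287 -0.0013] turn 10.3
post 102.0 theta 1.181 shift [-0.033  -0.0014] turn 12.3
post 104.0 theta 1.146 shift [-0.0372 -0.0017] turn 14.3
post 106.0 theta 1.111 shift [-0.0414 -0.0022] turn 16.3
post 108.0 theta 1.076 shift [-0.0456 -0.0028] turn 18.3
post 110.0 theta 1.041 shift [-0.0498 -0.0036] turn 20.3
```

Request:
step_arm --motion '[[[0,-0.003,-0.0012,0.001,0,0,0],[0,-0.005,-0.002,0.001,0,0,0],[0,-0.0066,-0.002,0.001,0,0,0],[0,-0.0085,-0.002,0.001,0,0,0.8],[0,-0.0105,-0.002,0.001,0,0,1.6],[0,-0.0125,-0.0015,0.001,0,0,2.6],[0,-0.0145,-0.0012,0.001,0,0,3.6],[0,-0.0165,-0.001,0.001,0,0,4.5]]]'

```text
time: 33.25
tool_pos: [0.6197, 0.0109, 0.0569]
tcp_rot: [-3.138, -0.117, -0.002]
wrist_force: [2.0, -0.5, 0.2]
width: -0.004
```

```bash
python3 arc.py -0.0185 94 96 98 100 102 104 106 108 110
```

```text
t 33.25 tcp [0.6197 0.0109 0.0569] heading -355.72 F [ 1.96 -0.53  0.2 ]
post 94.0 theta 1.32 shift [ 0.0004 -0.0006] turn -0.3
post 96.0 theta 1.285 shift [-0.0039 -0.0004] turn 1.7
post 98.0 theta 1.251 shift [-0.0081 -0.0002] turn 3.7
post 100.0 theta 1.216 shift [-0.0123 -0.0002] turn 5.7
post 102.0 theta 1.181 shift [-0.0166 -0.0004] turn 7.7
post 104.0 theta 1.146 shift [-0.0208 -0.0007] turn 9.7
post 106.0 theta 1.111 shift [-0.025  -0.0012] turn 11.7
post 108.0 theta 1.076 shift [-0.0292 -0.0018] turn 13.7
post 110.0 theta 1.041 shift [-0.0334 -0.0025] turn 15.7
```

Sliding with ~2 N. Continue at the same pace.

Request:
step_arm --motion '[[[0,-0.002,-0.0002,0,0,0,0.7],[0,-0.004,-0.0004,0,0,0,1.7],[0,-0.006,-0.0002,0,0,0,2.7],[0,-0.0081,-0.0002,0,0,0,3.7],[0,-0.0102,-0.0002,0,0,0,4.7],[0,-0.0123,-0.0002,0,0,0,5.7],[0,-0.0145,-0.0003,0,0,0,6.7],[0,-0.0166,-0.0004,0,0,0,7.7]]]'

```text
time: 34.25
tool_pos: [0.6029, 0.0106, 0.0569]
tcp_rot: [-3.123, -0.329, -0.001]
wrist_force: [2.3, 2.6, -0.2]
width: -0.001
```

```bash
python3 arc.py -0.0185 104 106 108 110 112 114 116 118 120 122
```

```text
t 34.25 tcp [0.6029 0.0106 0.0569] heading -347.96 F [ 2.3   2.62 -0.24]
post 104.0 theta 1.146 shift [-0.004  -0.0003] turn 2.0
post 106.0 theta 1.111 shift [-0.0082 -0.0008] turn 4.0
post 108.0 theta 1.076 shift [-0.0124 -0.0014] turn 6.0
post 110.0 theta 1.041 shift [-0.0166 -0.0022] turn 8.0
post 112.0 theta 1.006 shift [-0.0207 -0.0031] turn 10.0
post 114.0 theta 0.971 shift [-0.0248 -0.0041] turn 12.0
post 116.0 theta 0.936 shift [-0.0289 -0.0053] turn 14.0
post 118.0 theta 0.901 shift [-0.0329 -0.0066] turn 16.0
post 120.0 theta 0.867 shift [-0.0369 -0.0081] turn 18.0
post 122.0 theta 0.832 shift [-0.0408 -0.0097] turn 20.0
```

Request:
step_arm --motion '[[[0,-0.002,0.0002,0,0,0,1],[0,-0.004,0.0002,0,0,0,2],[0,-0.0061,0,0,0,0,3],[0,-0.0082,-0.0003,0,0,0,4],[0,-0.0103,-0.0006,0,0,0,5],[0,-0.0124,-0.001,0,0,0,6],[0,-0.0145,-0.0014,0,0,0,7],[0,-0.0166,-0.0018,0,0,0,8]]]'

```text
time: 35.25
tool_pos: [0.5862, 0.0087, 0.0569]
tcp_rot: [-3.092, -0.548, -0.001]
wrist_force: [1.6, -0.7, 0.7]
width: -0.0
```

```bash
python3 arc.py -0.0185 112 114 116 118 120 122 124 126
```

```text
t 35.25 tcp [0.5862 0.0087 0.0569] heading -339.89 F [ 1.58 -0.71  0.73]
post 112.0 theta 1.006 shift [-0.004  -0.0012] turn 1.9
post 114.0 theta 0.971 shift [-0.0081 -0.0023] turn 3.9
post 116.0 theta 0.936 shift [-0.0122 -0.0035] turn 5.9
post 118.0 theta 0.901 shift [-0.0162 -0.0048] turn 7.9
post 120.0 theta 0.867 shift [-0.0202 -0.0063] turn 9.9
post 122.0 theta 0.832 shift [-0.0241 -0.0079] turn 11.9
post 124.0 theta 0.797 shift [-0.028  -0.0096] turn 13.9
post 126.0 theta 0.762 shift [-0.0318 -0.0115] turn 15.9
```

Request:
step_arm --motion '[[[0,-0.002,-0.0006,0,0,0,1],[0,-0.004,-0.0012,0,0,0,1.9],[0,-0.0061,-0.0018,0,0,0,2.9],[0,-0.0081,-0.0023,0,0,0,3.9],[0,-0.0102,-0.0029,0,0,0,4.9],[0,-0.0122,-0.0035,0,0,0,5.9],[0,-0.0142,-0.0042,0,0,0,6.9],[0,-0.0162,-0.0048,0,0,0,7.9]]]'

```text
time: 36.25
tool_pos: [0.5698, 0.0038, 0.0569]
tcp_rot: [-3.046, -0.762, -0.001]
wrist_force: [0.3, 0.7, -0.8]
width: -0.001
```

Request:
step_arm --motion '[[[0,-0.002,-0.0008,0,0,0,1],[0,-0.004,-0.0015,0,0,0,2],[0,-0.006,-0.0023,0,0,0,3],[0,-0.008,-0.0031,0,0,0,4],[0,-0.0099,-0.004,0,0,0,5],[0,-0.0118,-0.0048,0,0,0,6],[0,-0.0137,-0.0057,0,0,0,7],[0,-0.0156,-0.0067,0,0,0,8]]]'

```text
time: 37.25
tool_pos: [0.5541, -0.0029, 0.0569]
tcp_rot: [-2.985, -0.974, -0.001]
wrist_force: [0.6, 0.9, 0.6]
width: 0.002
```

```bash
python3 arc.py -0.0185 126 130 135 140 145 150 155
python3 - <<'E'
from h import *
im,d=read_camera("wrist");cv2.imwrite("pics/w9.png",im)
E
```

```text
t 37.25 tcp [ 0.5541 -0.0029  0.0569] heading -323.86 F [0.65 0.86 0.59]
post 126.0 theta 0.762 shift [0.0004 0.0002] turn -0.1
post 130.0 theta 0.692 shift [-0.007  -0.0039] turn 3.9
post 135.0 theta 0.605 shift [-0.0158 -0.0098] turn 8.9
post 140.0 theta 0.517 shift [-0.0241 -0.0165] turn 13.9
post 145.0 theta 0.43 shift [-0.0317 -0.0238] turn 18.9
post 150.0 theta 0.343 shift [-0.0387 -0.0317] turn 23.9
post 155.0 theta 0.256 shift [-0.045  -0.0403] turn 28.9
```

View pics/w9.png

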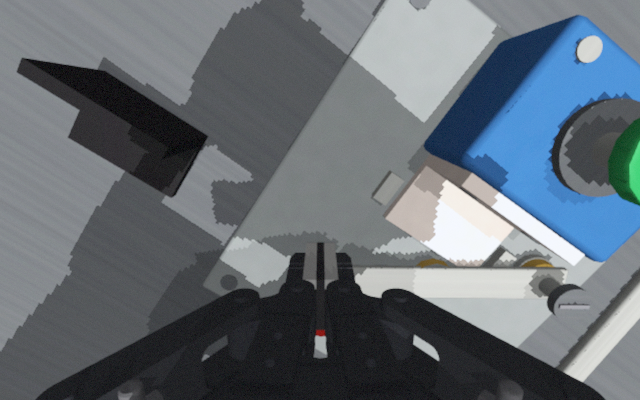

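Request:
step_arm --motion '[[[0,-0.0035,-0.002,0,0,0,2],[0,-0.007,-0.0039,0,0,0,3.9],[0,-0.0115,-0.0068,0,0,0,6.4],[0,-0.0158,-0.0098,0,0,0,8.9],[0,-0.02,-0.0131,0,0,0,11.4],[0,-0.0241,-0.0165,0,0,0,13.9],[0,-0.028,-0.02,0,0,0,16.4],[0,-0.0317,-0.0238,0,0,0,18.9]]]'

```text
time: 38.3
tool_pos: [0.5219, -0.0269, 0.0569]
tcp_rot: [-2.783, -1.454, 0.0]
wrist_force: [-0.4, 0.5, -0.6]
width: -0.002
```

Request:
step_arm --motion '[[[0,-0.002,-0.002,0,0,0,1],[0,-0.0035,-0.0038,0,0,0,2],[0,-0.0042,-0.0046,0,0,0,2.5],[0,-0.0045,-0.005,0,0,0,2.5],[0,-0.0045,-0.005,0,0,0,2.5],[0,-0.0035,-0.003,0,0,0,2.5],[0,0,0.005,0,0,0,2.5],[0,0.002,0.01,0,0,0,2.5]]]'

```text
time: 39.3
tool_pos: [0.5242, -0.0163, 0.0569]
tcp_rot: [-2.75, -1.515, 0.0]
wrist_force: [0.1, -0.2, -0.6]
width: -0.0
```

Request:
step_arm --motion '[[[0,0,0,0.02,0,0,0],[0,0,0,0.05,0,0,0],[0,0,0,0.09,0,0,0],[0,-0.01,0,0.13,0,0,0],[0,-0.02,0,0.17,0,0,0],[0,-0.03,-0.02,0.2,0,0,0],[0,-0.03,-0.04,0.22,0,0,0],[0,-0.03,-0.04,0.22,0,0,0]]]'

```text
time: 40.3
tool_pos: [0.4955, -0.057, 0.2792]
tcp_rot: [2.752, 1.513, 0.006]
wrist_force: [0.5, 0.4, 0.6]
width: -0.001
```

```bash
python3 - <<'E'
from h import *
s=read_state();print(s["time"],s["tool_pos"].round(4),s["wrist_force"].round(2))
im,d=read_camera("wrist");P=cloud("wrist",d);cv2.imwrite("pics/w10.png",im)
e=np.array([np.cos(.04),np.sin(.04)])
E_=P[...,:2]@e*1000;Y=(P[...,:2]@np.array([-e[1],e[0]]))*1000;Z=P[...,2]*1000
b,g,r=[im[...,i].astype(int) for i in range(3)]
hd=(Z>60)&(Z<65)&(b>r+40)&(abs(E_-650)<40)&(abs(Y+70)<60)
wl=(Z>50)&(Z<62)&(b<r+35)&(abs(E_-620)<15)&(abs(Y+75)<40)
print("head",hd.sum(),np.percentile(E_[hd],[1,50]).round(1),"wall",wl.sum(),np.percentile(E_[wl],[2,50,98]).round(1))
for n,m in(("head",hd),("wall",wl)): print(n,cv2.minAreaRect((P[m][:,:2]*1000).astype(np.float32)))
for lo in range(-110,-45,10):
    k=wl&(Y>lo)&(Y<lo+10);h=hd&(Y>lo)&(Y<lo+10)
    if k.sum()>3 and h.sum()>3: print(lo,"wall",E_[k].min().round(1),E_[k].max().round(1),"headmin",E_[h].min().round(1))
pl=(Z>75)&(g>r+40);print("plunger z",np.median(Z[pl]),pl.sum())
p=(r>g+60)&(Z>50)&(Z<70)&(P[...,0]<.6);print("post",p.sum(),np.median(P[p],0) if p.any() else 0)
E
```

```text
40.3 [ 0.4955 -0.057   0.2792] [0.45 0.36 0.57]
head 1547 [625. 645.] wall 517 [617.6 620.1 624.2]
head ((655.7037963867188, -47.803916931152344), (58.02431106567383, 73.64680480957031), 2.4168379306793213)
wall ((624.206298828125, -53.21554183959961), (14.781211853027344, 70.32817077636719), 10.472429275512695)
-110 wall 617.5 623.9 headmin 624.3
-100 wall 617.6 624.2 headmin 625.4
-90 wall 617.6 624.4 headmin 624.6
-80 wall 617.7 624.2 headmin 624.4
-70 wall 617.6 624.3 headmin 625.1
-60 wall 617.5 624.2 headmin 624.3
-50 wall 617.6 624.5 headmin 624.2
plunger z 87.86522629662785 916
post 121 [ 0.50714139 -0.04487485  0.05856992]
```

View pics/w10.png

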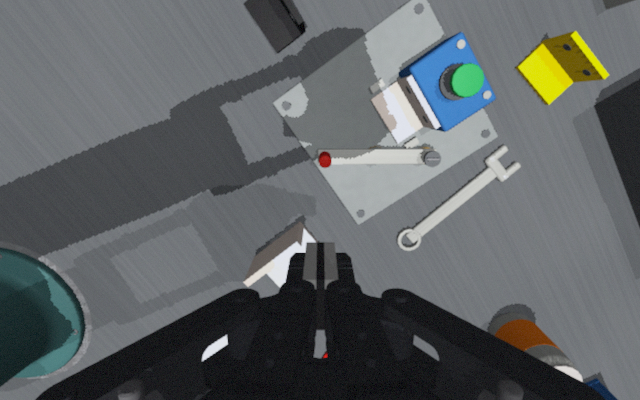

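```bash
python3 -c "
from workcell import *
print(finish_job())"
```

```text
the job is handed in; nothing more can be done
None
```

The clip was pressed home, the plunger was pushed all the way down with the clip in place, and the clip was swung back off. The job was handed in at about 40 s of the 72 s allowed; no verdict was reported.

- **Pressing home:** The wrist sensor showed about 9 N sideways, about 10 N in all, for roughly a quarter second. Readings varied by about 1 N.
- **Plunger:** It bottomed out about 10 mm down with about 9 N on it.
- **Swinging off:** The clip ended near 0.35 rad, well off the bracket's edge, with no force on the tool. It slid off with about 2 to 3.5 N.
- **Last checks, from the wrist camera:** The gap between the bracket's wall and the marking head was at most about 1 mm all along, and the wall ran parallel to the head. The gripper was clear of everything and the other things were where they had been.
- **Less certain:**
  - The brass foot at the wall was hidden from the camera. I judged it home from the stall in travel and the rise in force, at the angle I had worked out from the head's position (about 1.40 rad against 1.39).
  - The plunger's height at the end read 88 mm against 90 mm, because that figure mixes in the button's sides. The picture shows it up.
  - A rectangle fitted to the wall came out about 8° crooked because it caught stray pixels. The strip-by-strip gap check showed the wall square.

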